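Put the scale's check weights back in their holders

ROBOT

A 7-joint arm with a two-finger parallel gripper is mounted at the origin on a cart in front of the work surface, level with it; the furniture and walls round the work are solid. World frame = base frame: x ahead of the robot, y to its left, z up, the work surface at z = 0. Lengths are in mm, angles in rad, forces in N, time in s.
With the tool pointing down it reaches from about 425 to 875 mm from the base axis. Payload 8.4 kg.
Tool frame: the origin (TCP) lies midway between the tips of the shut fingers; the grasp point (between the pads) lies robot.tcp_to_grasp behind it (robot.tcp_to_grasp is the distance from the TCP to the grasp point, in mm); z points along the fingers, y is the line along which they close (so a half turn about z gives the same grasp; the last joint's range is limited). The gripper opens to 85 mm and grips with 20 to 120 N. Pads are 22 mm wide; open, the fingers measure 114 mm over their backs; the gripper's body (76 mm by 85 mm) begins 54 mm behind the grasp point. The pads swing forward as they close: fully open they stand 13 mm farther back than shut.
Start: joints at [1.202, 0.333, 0.04, 1.465, -0.013, 1.343, -0.059], TCP at [173.228, -626.463, 231.308] pointing down, gripper open.
Joint ranges: [-2.58, 2.58], [-0.38, 2.09], [-1.3, 1.39], [0.25, 2.4], [-1.5, 4.64], [0.08, 2.09], [-2.65, 2.65]. Speed limits (rad/s): [2.22, 2.22, 2.79, 2.79, 3.14, 3.14, 3.14].

INTERFACE

Orientations are given as a 3x3 rotation matrix whose columns are the frame's x, y, z axes.
In Python, from rig import robot gives the robot as it stands.
- The arm moves only by the shell command python3 shift.py 'ROWS' [FORCE]. ROWS is a JSON list of rows, 1 to 10 of them, each of 5 numbers: the finger opening in mm, then dx, dy, dz in mm, then a turn about the tool's z in rad; each row is the pose to reach, as a shift and turn from the pose commanded when the command began, along the tool's axes at that moment; what a row does not reach only later rows make up. A row lasts 1/8 s, in which the tool goes at most 62.5 mm and 0.188 rad, less where a joint would pass 70% of its speed; a pose out of reach is approached as far as the arm can. The fingers move at their own pace and stop on an object; FORCE is the grip in N (left out, the last holds). Time passes only in rows, so rows that do not move let the fingers close. It prints the time, the measured TCP pose, the force, the opening and the grip force at its end.
- robot.read_state(): the state, without advancing time (a new reading comes with each control period).
- robot.capture(name): name is "side" or "top" or "wrist"; returns a dict with "color" (400x640x3 uint8, red, green, blue), "K" (3x3 intrinsics, pixels), "R" (3x3) and "t" (3): a world point X has camera coordinates R X + t. Camera axes: x right, y down, z forward; pixel columns grow to the right and rows downward; lengths in mm; the calibration is good to about 2 mm. A picture is of the moment at which its call begins. There is no depth.
- robot.hand_in(): hands the job in; it is judged then, once.
The state is a dict: "time": time; "joint_pos": joint angles; "qvel": joint speeds; "tau": joint torques, N m; "ee_pos": TCP position; "ee_rot": TCP orientation; "contact_force": force on the tool from outside, world axes, zero at the start; "ft_torque": the same for the moment, N m; "finger_gap": finger opening in mm; "finger_force": force on a finger pad.
Only numpy, scipy, OpenCV 4.12 (cv2) and the standard library are available. Lean on these libraries where they do the work, as an engineer would, in place of code of your own. Each camera call takes 0.05 s, during which the arm holds its last target. There are 200 camera calls.

TASK

The morning check of the scale is done: put the four steel check weights away, each upright and fully down in the recess of the wooden holder of its own size, smallest in smallest and so on up to the largest in the largest. Do not let a weight fall over, and leave the white sample cup and the spool of twist tie standing where they are.

Things in the scene. Friction and masses are not known exactly. Their poses are not given: they have to be found in the camera images.
- weight_small: The smallest of four plain steel check weights: an upright cylinder 24 mm in diameter and 30 mm high with a neck and a small knob (15 mm wide) on top, 46 mm high over all, about 110 g. Grip it from above across the cylinder, any yaw. Origin at the centre of its underside, z up.
- weight_medium: The second smallest of four plain steel check weights: an upright cylinder 34 mm in diameter and 38 mm high with a neck and a small knob (21 mm wide) on top, 54 mm high over all, about 270 g. Grip it from above across the cylinder, any yaw. Origin at the centre of its underside, z up.
- weight_large: The second largest of four plain steel check weights: an upright cylinder 44 mm in diameter and 46 mm high with a neck and a small knob (27 mm wide) on top, 62 mm high over all, about 500 g. Grip it from above across the cylinder, any yaw. Origin at the centre of its underside, z up.
- weight_largest: The largest of four plain steel check weights: an upright cylinder 54 mm in diameter and 54 mm high with a neck and a small knob (33 mm wide) on top, 70 mm high over all, about 850 g. Grip it from above across the cylinder, any yaw. Origin at the centre of its underside, z up.
- holder_small: The smallest of four light wooden holders, fixed: a square block 58 x 58 x 18 mm with one round recess in the middle, 38 mm in diameter and 8 mm deep (7 mm of play all round the smallest weight), dark felt at its floor. Origin at the centre of the block's underside; the recess floor is 10 mm above the origin, the rim 18 mm.
- holder_medium: The second smallest of four light wooden holders, fixed: a square block 68 x 68 x 18 mm with one round recess in the middle, 48 mm in diameter and 8 mm deep (7 mm of play all round the second smallest weight), dark felt at its floor. Origin at the centre of the block's underside; the recess floor is 10 mm above the origin, the rim 18 mm.
- holder_large: The second largest of four light wooden holders, fixed: a square block 78 x 78 x 18 mm with one round recess in the middle, 58 mm in diameter and 8 mm deep (7 mm of play all round the second largest weight), dark felt at its floor. Origin at the centre of the block's underside; the recess floor is 10 mm above the origin, the rim 18 mm.
- holder_largest: The largest of four light wooden holders, fixed: a square block 88 x 88 x 18 mm with one round recess in the middle, 68 mm in diameter and 8 mm deep (7 mm of play all round the largest weight), dark felt at its floor. Origin at the centre of the block's underside; the recess floor is 10 mm above the origin, the rim 18 mm.
- sample_cup: An open white sample cup, 60 mm in diameter, 52 mm high, empty, loose, among the weights; a bystander. Origin at the centre of its underside. Everything else on the bench is fixed clutter round the work, at least 30 mm clear of all weights and holders: low things along the front edge, a 40 mm high roll of labels behind the weights, the 88 mm high scale to their left.
- spool: A spool of twist tie, green between black flanges, 61 mm in diameter, 40 mm high, loose, among the weights; a bystander. Origin at the centre of its underside.

How it is judged:
By the outcome, as a careful person would: the job done as asked, in the order asked, and still so for the second after the job is handed in, with the robot touching nothing.
It also fails if it takes over 109 s, if anything falls off the work surface, if the arm or the gripper's body presses on something with over 40 N, if the wrist force passes 120 N, or if a joint passes its speed limit or range.

## Working session

There is one attempt and no reset: what is moved stays moved. The work goes in short steps, Python scripts to look and compute and a shell command to move; the robot and the scene stay as the last step left them, time stands still between calls to the robot, and variables do not carry over. Pictures are saved under pics/ and viewed, at most 14 in all, crops included, and the job is handed in when it is done.

```bash
ls; mkdir -p pics; python3 - <<'E'
from rig import robot
import cv2
print(robot.tcp_to_grasp)
s=robot.read_state();print(s['time'],s['ee_pos'],s['ee_rot'],s['finger_gap'])
for n in("top","side"):
    c=robot.capture(n);cv2.imwrite(f'pics/{n}0.png',c['color'][:,:,::-1]);print(c['K'],c['R'],c['t'])
E
```

```text
pics
rig.py
shift.py
18.700000000000003
0.0 [ 173.11376716 -626.02675071  230.40652639] [[ 9.63823921e-01  2.66539241e-01 -5.30697675e-04]
 [ 2.66539754e-01 -9.63822626e-01  1.58280443e-03]
 [-8.96189367e-05 -1.66699680e-03 -9.99998607e-01]] 85.3398253160117
[[494.82905385   0.         324.2639936 ]
 [  0.         494.82905385 201.50580504]
 [  0.           0.           1.        ]] [[ 0.01678943 -0.99979921 -0.01093899]
 [-0.99749979 -0.01599768 -0.06883496]
 [ 0.06864614  0.01206734 -0.99756809]] [ -63.27545371  516.97166424 1372.37433919]
[[412.60390132   0.         320.56388359]
 [  0.         412.60390132 198.03097753]
 [  0.           0.           1.        ]] [[ 0.92991564 -0.36777011  0.00142957]
 [-0.20603461 -0.52417547 -0.82631097]
 [ 0.30464182  0.76810495 -0.56321234]] [-498.61082733   95.42719486  784.30520685]
```

View pics/top0.png

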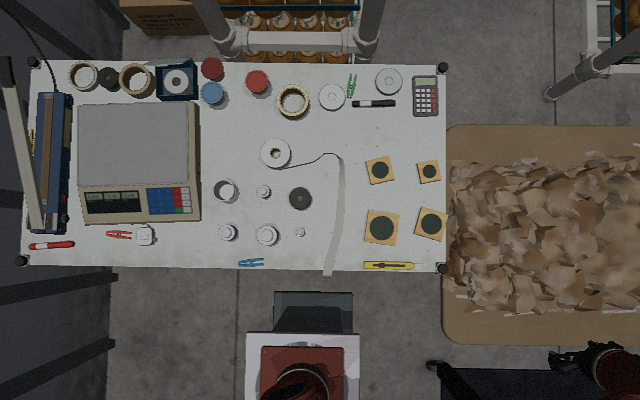

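View pics/side0.png

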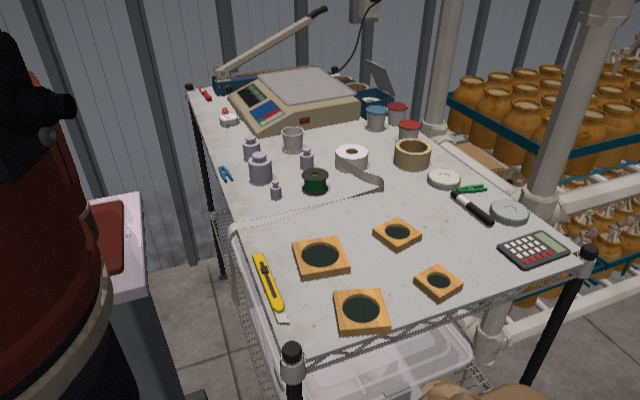

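The top view shows weights near (228,232), (267,235), (300,232) and (264,192). The cup is at (225,190) and the spool at (300,198). The holders are near (380,170), (428,172), (382,228) and (431,224). I'll zoom in for accuracy.

```bash
python3 - <<'E'
import cv2
im=cv2.imread('pics/top0.png')
a=cv2.resize(im[170:250,205:325],None,fx=6.6,fy=6.6,interpolation=cv2.INTER_CUBIC)
cv2.imwrite('pics/cropW.png',a)
b=cv2.resize(im[150:250,355:455],None,fx=6,fy=6,interpolation=cv2.INTER_CUBIC)
cv2.imwrite('pics/cropH.png',b)
# dark recess blobs
g=cv2.cvtColor(im,cv2.COLOR_BGR2GRAY)
m=(g<90).astype('uint8');m[:150]=0;m[250:]=0;m[:,:280]=0;m[:,440+8:]=0
n,l,st,ce=cv2.connectedComponentsWithStats(m)
for i in range(1,n):
    if st[i,4]>30: print(st[i],ce[i])
E
```

```text
[280 150  53  20 102] [297.41176471 161.85294118]
[372 162  17  17 224] [379.81696429 169.54910714]
[423 165  13  13 142] [428.95774648 170.93661972]
[446 177   2  35  51] [446.31372549 195.62745098]
[289 187  23  23 397] [299.88916877 198.25440806]
[421 214  21  20 337] [430.9851632  223.56676558]
[370 216  24  24 461] [381.27982646 227.53362256]
[446 223   2  27  49] [446.44897959 237.        ]
```

View pics/cropW.png

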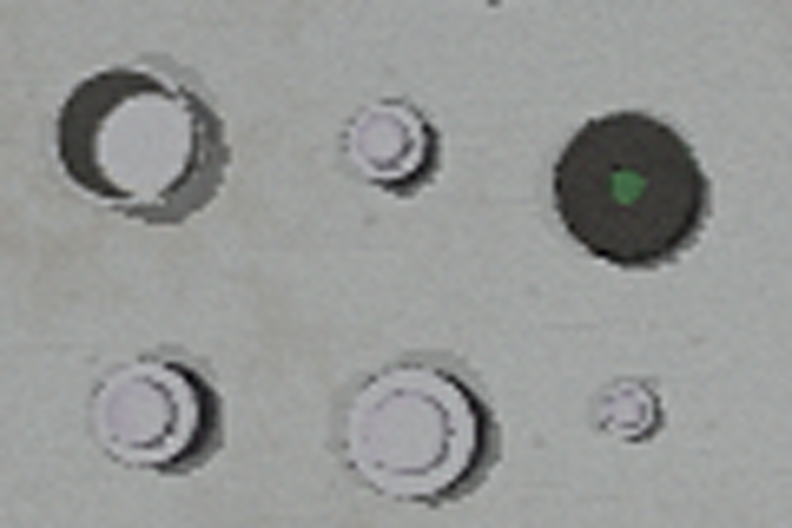

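View pics/cropH.png

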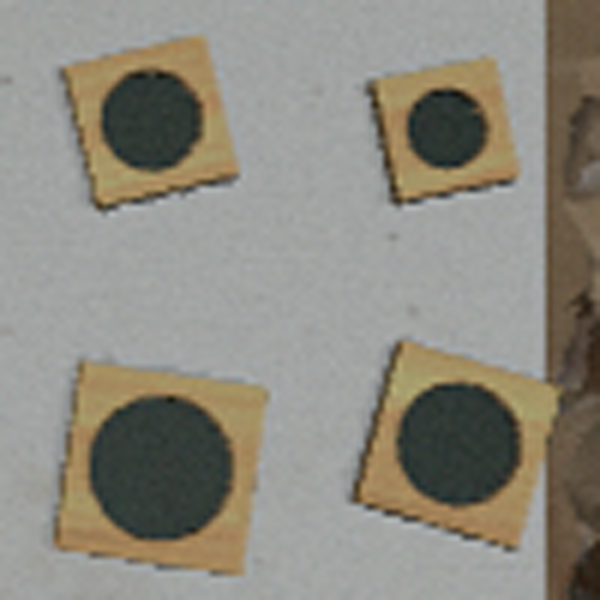

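The crops show:
- **Weights, cylinder-top centres (crop px):** large (148,413), largest (410,430), small (630,408), medium (392,143).
- **Holders:** ranked by felt area, small is upper right, medium upper left, large lower right and largest lower left.

Next I'll convert these to world positions.

```bash
cat > h.py <<'E'
import numpy as np
from rig import robot
def ray(c,u,v,z):
    K,R,t=map(np.array,(c['K'],c['R'],c['t']))
    d=R.T@np.linalg.inv(K)@[u,v,1]; o=-R.T@t
    return (o+d*(z-o[2])/d[2])[:2]
def proj(c,X):
    p=c['K']@(c['R']@np.array(X,float)+c['t']); return p[:2]/p[2]
E
python3 - <<'E'
from h import *
import cv2
c=robot.capture('top');s=robot.capture('side')
W={'small':(630,408,30),'medium':(392,143,38),'large':(148,413,46),'largest':(410,430,54)}
kn={'small':(628,408,46),'medium':(382,142,54),'large':(141,411,62),'largest':(404,430,70)}
H={'small':(428.96,170.94,10),'medium':(379.8,169.55,10),'large':(430.99,223.57,10),'largest':(381.28,227.53,10)}
cr=lambda p:(205+p[0]/6.6-.42,170+p[1]/6.6-.42,p[2])
im=s['color'][:,:,::-1].copy()
im=cv2.resize(im,None,fx=2,fy=2)
def dot(p):
    q=proj(s,p)*2;cv2.circle(im,tuple(int(round(x)) for x in q),2,(0,0,255),-1)
B={'cup':(210.*0+125,137,52),'spool':(628,188,40)}
for k in W:
    w=ray(c,*cr(W[k]));print(k,w.round(1),'knob',ray(c,*cr(kn[k])).round(1),'holder',ray(c,*H[k]).round(1))
    dot([*w,kn[k][2]]);dot([*w,0]);dot([*ray(c,*H[k]),10])
for k in B: print(k,ray(c,*cr(B[k])).round(1))
cv2.imwrite('pics/sidechk.png',im[220:700,400:1000])
E
```

```text
small [432.9  10.9] knob [432.8  10.7] holder [ 609.9 -349.4]
medium [542.4 112.7] knob [541.3 114.7] holder [ 611.7 -210.5]
large [427.4 210.4] knob [428.1 210. ] holder [ 461.2 -355.5]
largest [422.1 100.1] knob [422.1 100.5] holder [ 447.7 -216.1]
cup [541.9 222.3]
spool [524.8  13. ]
```

View pics/sidechk.png

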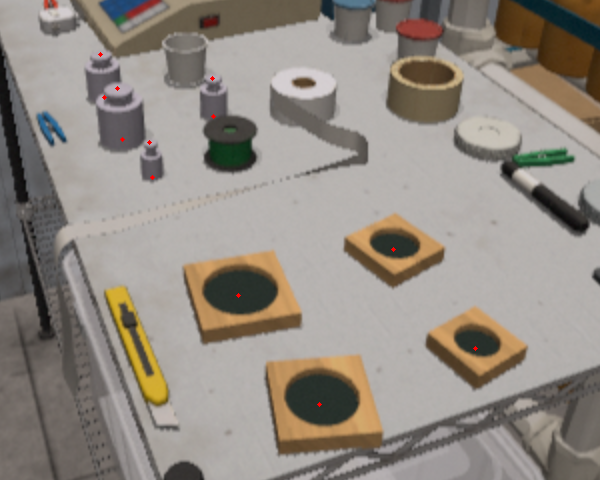

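Both cameras agree with the marked positions, well inside the 7 mm of play. I'll keep the tool's current yaw throughout and do the small weight first.

```bash
cat > go.py <<'E'
import sys,json
from h import *
s=robot.read_state();R=np.array([[.9638,.2665,0],[.2665,-.9638,0],[0,0,-1]])
p=np.array(s['ee_pos']);print(p.round(1),round(s['finger_gap'],1))
for w in json.loads(sys.argv[1]): 
    d=np.array(w)-p;print(w,(R.T@d).round(1),'rows',round(np.linalg.norm(d)/62.5,1))
E
python3 go.py '[[540,-300,200],[433,11,150],[433,11,10]]'
```

```text
[ 173.1 -626.2  230.7] 85.5
[540, -300, 200] [ 440.5 -216.6   30.7] rows 7.9
[433, 11, 150] [ 420.3 -544.9   80.7] rows 11.1
[433, 11, 10] [ 420.3 -544.9  220.7] rows 11.6
```

```bash
python3 shift.py '[[85,220,-108,15,0],[85,220,-108,15,0],[85,220,-108,15,0],[85,220,-108,15,0],[60,440,-217,30,0],[60,440,-217,30,0],[60,440,-217,30,0],[60,440,-217,30,0],[50,440,-217,30,0]]' 60
python3 go.py '[[433,11,110],[433,11,10]]'
```

```text
time: 1.32
ee_pos: [543.0, -294.3, 200.6]
ee_rot: [[0.962, 0.275, 0.001], [0.275, -0.962, 0.003], [0.001, -0.003, -1.0]]
contact_force: [-0.8, -0.5, 0.2]
finger_gap: 49.7
finger_force: 0.0
[ 543.  -294.3  200.6] 49.7
[433, 11, 110] [ -24.7 -323.6   90.6] rows 5.4
[433, 11, 10] [ -24.7 -323.6  190.6] rows 6.0
```

```bash
python3 shift.py '[[50,-20,-328,60,0],[50,-20,-328,60,0],[50,-20,-328,60,0],[50,-20,-328,60,0],[50,-20,-328,60,0],[50,-20,-328,90,0],[50,-20,-328,90,0],[50,-20,-328,90,0],[50,-20,-328,90,0]]'
python3 go.py '[[433,11,110],[433,11,10]]'
```

```text
time: 2.45
ee_pos: [433.8, 9.5, 112.3]
ee_rot: [[0.964, 0.264, 0.002], [0.264, -0.964, -0.0], [0.002, 0.0, -1.0]]
contact_force: [0.4, -0.0, 0.0]
finger_gap: 50.3
finger_force: 0.0
[433.8   9.5 112.3] 50.3
[433, 11, 110] [-0.4 -1.6  2.3] rows 0.0
[433, 11, 10] [ -0.4  -1.6 102.3] rows 1.6
```

```bash
python3 shift.py '[[50,0,0,50,0],[50,0,0,90,0],[50,0,0,101,0],[50,0,0,101,0],[50,0,0,101,0],[20,0,0,101,0],[20,0,0,101,0],[20,0,0,101,0],[20,0,0,101,0],[20,0,0,101,0]]' 60
python3 - <<'E'
from h import *;import cv2
c=robot.capture('wrist');cv2.imwrite('pics/w1.png',c['color'][:,:,::-1])
E
```

```text
time: 3.7
ee_pos: [433.7, 10.8, 11.5]
ee_rot: [[0.964, 0.267, 0.002], [0.267, -0.964, -0.0], [0.002, 0.001, -1.0]]
contact_force: [-1.0, -0.2, 10.2]
finger_gap: 21.3
finger_force: 58.3
```

View pics/w1.png

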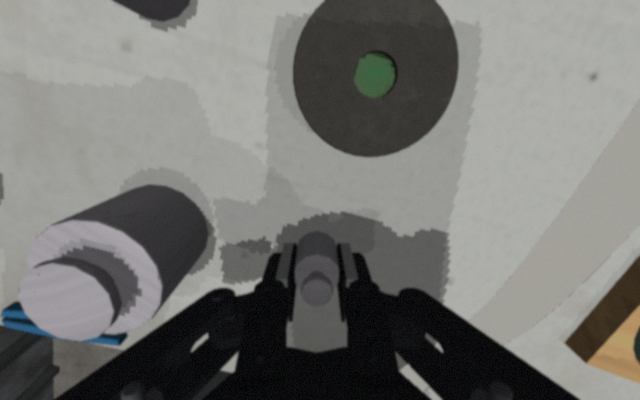

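The small weight is held upright between the pads, with its knob at about (317,275) and a steady grip force. Carrying it now.

```bash
python3 shift.py '[[20,0,0,-25,0],[20,0,0,-60,0],[20,0,0,-90,0],[20,19,98,-90,0],[20,19,98,-90,0],[20,37,197,-90,0],[20,37,197,-90,0],[20,56,296,-90,0],[20,56,296,-90,0],[20,74.7,394.3,-90,0]]'
python3 shift.py '[[20,19,98,0,0],[20,19,98,0,0],[20,19,98,0,0]]'
python3 go.py '[[609.9,-349.4,80]]'
```

```text
time: 5.0
ee_pos: [594.2, -315.4, 100.9]
ee_rot: [[0.963, 0.269, 0.0], [0.269, -0.963, 0.001], [0.001, -0.001, -1.0]]
contact_force: [0.9, -0.8, -0.7]
finger_gap: 22.0
finger_force: 59.3
time: 5.38
ee_pos: [637.1, -408.6, 99.3]
ee_rot: [[0.965, 0.263, -0.001], [0.263, -0.965, -0.001], [-0.001, 0.001, -1.0]]
contact_force: [0.2, -0.0, -1.8]
finger_gap: 21.7
finger_force: 59.3
[ 637.1 -408.6   99.3] 21.7
[609.9, -349.4, 80] [-10.5 -64.3  19.3] rows 1.1
```

```bash
python3 shift.py '[[20,-10.5,-64.3,10,0],[20,-10.5,-64.3,10,0],[20,-10.5,-64.3,10,0],[20,-10.5,-64.3,10,0]]'
python3 go.py '[[609.9,-349.4,20.8]]'
python3 - <<'E'
from h import *;import cv2
c=robot.capture('side');d=robot.capture('top')
a=cv2.resize(c['color'][230:330,370:490],None,fx=4,fy=4);b=cv2.resize(d['color'][120:220,380:450],None,fx=4,fy=4)
cv2.imwrite('pics/p1.png',np.hstack([a,b])[:,:,::-1])
p=[robot.capture('top') and robot.read_state()['ee_pos'] for i in range(4)];print(np.mean(p,0),np.std(p,0))
E
```

```text
time: 5.88
ee_pos: [611.0, -347.0, 91.3]
ee_rot: [[0.964, 0.266, 0.001], [0.266, -0.964, -0.001], [0.001, 0.002, -1.0]]
contact_force: [-0.3, 0.5, -0.8]
finger_gap: 21.7
finger_force: 59.4
[ 611.  -347.    91.3] 21.7
[609.9, -349.4, 20.8] [-1.7  2.  70.5] rows 1.1
[ 610.63808408 -346.53136308   90.45333949] [0.07443192 0.20386212 0.13529507]
```

View pics/p1.png

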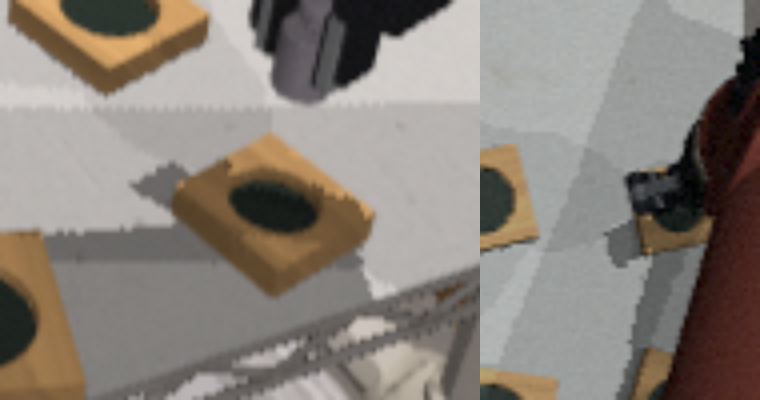

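The weight hangs straight in the grip above the small holder. Lowering it.

```bash
python3 shift.py '[[20,-1.4,2.6,35,0],[20,-1.4,2.6,60,0],[20,-1.4,2.6,67,0],[20,-1.4,2.6,69.5,0],[20,-1.4,2.6,69.5,0],[20,-1.4,2.6,69.5,0]]'
```

```text
time: 6.92
ee_pos: [610.5, -349.1, 21.8]
ee_rot: [[0.964, 0.266, 0.002], [0.266, -0.964, -0.001], [0.001, 0.001, -1.0]]
contact_force: [-0.2, -0.5, 1.8]
finger_gap: 22.1
finger_force: 59.7
```

```bash
python3 shift.py '[[40,0,0,0,0],[40,0,0,0,0],[40,0,0,0,0],[40,0,0,-15,0],[40,0,0,-40,0],[40,0,0,-80,0],[58,0,0,-100,0],[58,0,0,-100,0],[58,0,0,-100,0]]'
python3 - <<'E'
from h import *;import cv2
c=robot.capture('side')
cv2.imwrite('pics/p2.png',cv2.resize(c['color'][200:340,340:500],None,fx=4,fy=4)[:,:,::-1])
E
python3 go.py '[[542.4,113,110],[542.4,113,12]]'
```

```text
time: 8.05
ee_pos: [609.2, -348.5, 119.6]
ee_rot: [[0.964, 0.266, -0.001], [0.266, -0.964, 0.001], [-0.001, -0.001, -1.0]]
contact_force: [-0.4, -0.2, 0.4]
finger_gap: 58.3
finger_force: 0.0
[ 609.  -348.4  119.2] 57.9
[542.4, 113, 110] [  58.8 -462.4    9.2] rows 7.5
[542.4, 113, 12] [  58.8 -462.4  107.2] rows 7.7
```

View pics/p2.png

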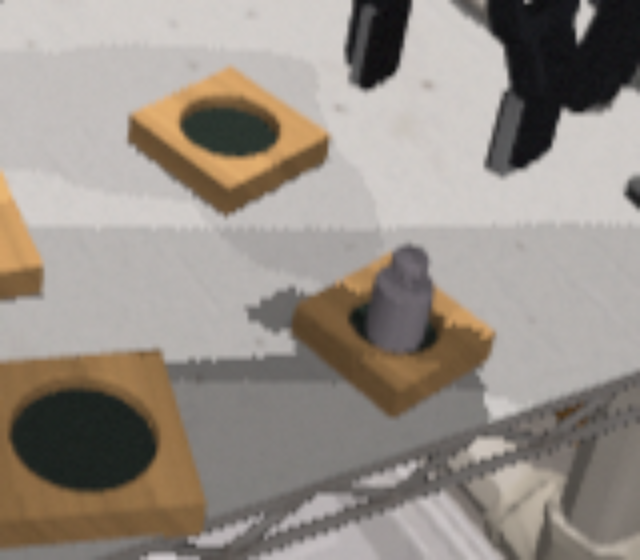

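The small weight stands in its recess, at about (400,300) in the crop. Next is the medium weight.

```bash
python3 shift.py '[[58,58.8,-462,9,0],[58,58.8,-462,9,0],[58,58.8,-462,9,0],[58,58.8,-462,9,0],[58,58.8,-462,9,0],[58,58.8,-462,9,0],[58,58.8,-462,9,0],[58,58.8,-462,9,0],[58,58.8,-462,9,0],[58,58.8,-462,9,0]]'
python3 go.py '[[542.4,113,12]]'
```

```text
time: 9.35
ee_pos: [543.1, 111.0, 111.0]
ee_rot: [[0.964, 0.266, -0.001], [0.266, -0.964, -0.001], [-0.001, 0.0, -1.0]]
contact_force: [0.1, -0.2, -0.7]
finger_gap: 58.0
finger_force: 0.0
[543.1 111.  111. ] 58.0
[542.4, 113, 12] [-0.1 -2.2 99. ] rows 1.6
```

```bash
python3 shift.py '[[58,0,-2,50,0],[58,0,-2,85,0],[58,0,-2,98.5,0],[58,0,-2,98.5,0],[58,0,-2,98.5,0],[28,0,-2,98.5,0],[28,0,-2,98.5,0],[28,0,-2,98.5,0],[28,0,-2,98.5,0],[28,0,-2,98.5,0]]' 60
python3 go.py '[[611.7,-210.5,110],[611.7,-210.5,22]]'
```

```text
time: 10.6
ee_pos: [543.7, 114.4, 14.9]
ee_rot: [[0.964, 0.267, 0.002], [0.267, -0.964, 0.0], [0.002, 0.0, -1.0]]
contact_force: [-2.1, -0.7, 8.3]
finger_gap: 32.5
finger_force: 58.9
[543.7 114.4  14.9] 32.5
[611.7, -210.5, 110] [-21.  331.3 -95.1] rows 5.5
[611.7, -210.5, 22] [-21.  331.3  -7.1] rows 5.3
```

```bash
python3 shift.py '[[28,0,0,-25,0],[28,0,0,-60,0],[28,-5,80,-90,0],[28,-10,140,-90,0],[28,-20,200,-90,0],[28,-20,255,-90,0],[28,-20,300,-90,0],[28,-21,331,-90,0],[28,-21,331,-90,0],[28,-21,331,-90,0]]'
python3 go.py '[[611.7,-210.5,26]]'
```

```text
time: 11.85
ee_pos: [610.6, -209.4, 103.2]
ee_rot: [[0.964, 0.267, -0.0], [0.267, -0.964, 0.001], [-0.0, -0.001, -1.0]]
contact_force: [-0.5, 1.4, -2.4]
finger_gap: 32.1
finger_force: 60.4
[ 610.6 -209.4  103.2] 32.1
[611.7, -210.5, 26] [ 0.7  1.3 77.2] rows 1.2
```

```bash
python3 shift.py '[[28,0.7,1,40,0],[28,0.7,1,65,0],[28,0.7,1,73,0],[28,0.7,1,77,0],[28,0.7,1,77,0],[28,0.7,1,77,0]]'
```

```text
time: 12.6
ee_pos: [612.3, -211.4, 27.4]
ee_rot: [[0.964, 0.266, 0.001], [0.266, -0.964, -0.0], [0.001, 0.001, -1.0]]
contact_force: [0.0, -0.4, -2.4]
finger_gap: 32.1
finger_force: 60.4
```

```bash
python3 shift.py '[[28,0,0,1,0],[28,0,0,2,0],[28,0,0,2,0],[28,0,0,2,0]]'
```

```text
time: 13.1
ee_pos: [611.9, -211.4, 24.9]
ee_rot: [[0.964, 0.266, 0.001], [0.266, -0.964, -0.0], [0.0, 0.0, -1.0]]
contact_force: [-2.4, 0.5, 5.2]
finger_gap: 31.7
finger_force: 61.1
```

Contact. Release it, rise, and go for the large weight (427.5,210.3).

```bash
python3 shift.py '[[50,0,0,0,0],[50,0,0,0,0],[50,0,0,0,0],[50,0,0,-15,0],[50,0,0,-40,0],[50,0,0,-80,0],[68,0,0,-100,0],[68,0,0,-100,0],[68,0,0,-100,0]]'
python3 - <<'E'
from h import *;import cv2
c=robot.capture('side')
cv2.imwrite('pics/p3.png',cv2.resize(c['color'][200:340,340:500],None,fx=4,fy=4)[:,:,::-1])
E
python3 go.py '[[427.6,210.3,120],[427.6,210.3,14]]'
```

```text
time: 14.22
ee_pos: [611.0, -211.2, 123.2]
ee_rot: [[0.964, 0.267, -0.002], [0.267, -0.964, 0.0], [-0.001, -0.001, -1.0]]
contact_force: [-0.6, -0.3, -0.3]
finger_gap: 67.7
finger_force: 0.0
[ 610.9 -211.1  122.8] 68.0
[427.6, 210.3, 120] [ -64.3 -455.     2.8] rows 7.4
[427.6, 210.3, 14] [ -64.3 -455.   108.8] rows 7.6
```

View pics/p3.png

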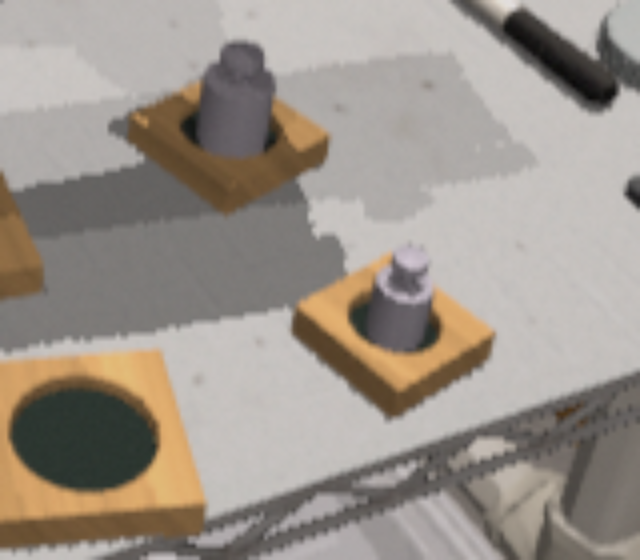

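The medium weight sits in its holder. I'll take the largest next, so the large one can later travel over free bench.

```bash
python3 go.py '[[422.1,100.3,125]]'; python3 shift.py '[[80,-99,-350,-2,0],[80,-99,-350,-2,0],[80,-99,-350,-2,0],[80,-99,-350,-2,0],[80,-99,-350,-2,0],[80,-99,-350,-2,0],[80,-99,-350,-2,0],[80,-99,-350,-2,0],[80,-99,-350,-2,0]]'
python3 go.py '[[422.1,100.3,16]]'
```

```text
[ 610.9 -211.1  122.8] 68.0
[422.1, 100.3, 125] [ -98.9 -350.4   -2.2] rows 5.8
time: 15.4
ee_pos: [423.4, 98.5, 125.9]
ee_rot: [[0.964, 0.265, -0.001], [0.265, -0.964, 0.0], [-0.001, -0.0, -1.0]]
contact_force: [0.3, -0.7, 0.6]
finger_gap: 80.0
finger_force: 0.0
[423.4  98.5 125.9] 80.0
[422.1, 100.3, 16] [ -0.7  -2.  109.9] rows 1.8
```

```bash
python3 shift.py '[[80,-0.5,-1.5,50,0],[80,-0.5,-1.5,90,0],[80,-0.5,-1.5,105,0],[80,-0.5,-1.5,109.5,0],[80,-0.5,-1.5,109.5,0],[48,-0.5,-1.5,109.5,0],[48,-0.5,-1.5,109.5,0],[48,-0.5,-1.5,109.5,0],[48,-0.5,-1.5,109.5,0],[48,-0.5,-1.5,109.5,0]]' 100
python3 go.py '[[447.7,-216.1,110],[447.7,-216.1,26]]'
```

```text
time: 16.65
ee_pos: [423.1, 100.8, 18.4]
ee_rot: [[0.964, 0.266, 0.002], [0.266, -0.964, -0.001], [0.002, 0.001, -1.0]]
contact_force: [-4.5, -3.4, 14.3]
finger_gap: 51.6
finger_force: 102.5
[423.1 100.8  18.4] 51.6
[447.7, -216.1, 110] [-60.7 312.  -91.6] rows 5.3
[447.7, -216.1, 26] [-60.7 312.   -7.6] rows 5.1
```

```bash
python3 shift.py '[[48,0,0,-20,0],[48,0,0,-50,0],[48,0,0,-80,0],[48,-12,60,-80,0],[48,-24,120,-80,0],[48,-36,180,-80,0],[48,-47,240,-80,0],[48,-56,290,-80,0],[48,-60.5,312,-80,0],[48,-60.5,312,-80,0]]'
python3 shift.py '[[48,0,0,0,0],[48,0,0,0,0]]'
python3 go.py '[[447.7,-216.1,29]]'
```

```text
time: 17.9
ee_pos: [445.8, -217.7, 96.2]
ee_rot: [[0.965, 0.263, -0.001], [0.263, -0.965, 0.0], [-0.001, -0.001, -1.0]]
contact_force: [-0.6, 0.7, -8.3]
finger_gap: 51.4
finger_force: 107.6
time: 18.15
ee_pos: [446.9, -214.7, 96.7]
ee_rot: [[0.963, 0.268, -0.0], [0.268, -0.963, 0.0], [-0.0, -0.001, -1.0]]
contact_force: [-0.6, 0.6, -7.3]
finger_gap: 51.6
finger_force: 107.6
[ 446.9 -214.7   96.7] 51.6
[447.7, -216.1, 29] [ 0.4  1.6 67.7] rows 1.1
```

```bash
python3 shift.py '[[48,0.4,1,35,0],[48,0.4,1,58,0],[48,0.4,1,65,0],[48,0.4,1,67.5,0],[48,0.4,1,67.5,0],[48,0.4,1,69,0],[48,0.4,1,69,0]]'
```

```text
time: 19.02
ee_pos: [448.2, -217.0, 28.5]
ee_rot: [[0.964, 0.266, 0.001], [0.266, -0.964, -0.001], [0.001, 0.001, -1.0]]
contact_force: [0.6, -0.2, -5.0]
finger_gap: 51.4
finger_force: 108.2
```

```bash
python3 shift.py '[[48,0,0,0.6,0],[48,0,0,1,0],[48,0,0,1,0],[48,0,0,1,0]]'
```

```text
time: 19.52
ee_pos: [448.3, -217.0, 28.4]
ee_rot: [[0.964, 0.266, 0.001], [0.266, -0.964, -0.001], [0.001, 0.001, -1.0]]
contact_force: [-5.5, 3.0, 11.5]
finger_gap: 51.8
finger_force: 109.9
```

```bash
python3 shift.py '[[72,0,0,0,0],[72,0,0,0,0],[72,0,0,0,0],[72,0,0,-15,0],[72,0,0,-40,0],[72,0,0,-80,0],[72,0,0,-100,0],[72,0,0,-100,0],[72,0,0,-100,0]]'
python3 go.py '[[427.7,210.3,125]]'
```

```text
time: 20.65
ee_pos: [447.3, -216.6, 126.6]
ee_rot: [[0.964, 0.266, -0.0], [0.266, -0.964, 0.0], [-0.0, -0.0, -1.0]]
contact_force: [0.3, 0.2, -0.4]
finger_gap: 71.8
finger_force: 0.0
[ 447.3 -216.6  126.6] 71.8
[427.7, 210.3, 125] [  94.9 -416.7    1.6] rows 6.8
```

```bash
python3 shift.py '[[68,95,-417,2,0],[68,95,-417,2,0],[68,95,-417,2,0],[68,95,-417,2,0],[68,95,-417,2,0],[68,95,-417,2,0],[68,95,-417,2,0],[68,95,-417,2,0],[68,95,-417,2,0],[68,95,-417,2,0]]'
python3 - <<'E'
from h import *;import cv2
c=robot.capture('side')
cv2.imwrite('pics/p4.png',cv2.resize(c['color'][110:350,210:500],None,fx=2.4,fy=2.4)[:,:,::-1])
E
python3 go.py '[[427.7,210.3,14]]'
```

```text
time: 21.9
ee_pos: [428.1, 209.0, 124.3]
ee_rot: [[0.964, 0.264, -0.001], [0.264, -0.964, -0.001], [-0.001, 0.001, -1.0]]
contact_force: [0.9, -0.4, -0.2]
finger_gap: 68.0
finger_force: 0.0
[428.2 209.1 124.5] 68.1
[427.7, 210.3, 14] [ -0.2  -1.3 110.5] rows 1.8
```

View pics/p4.png

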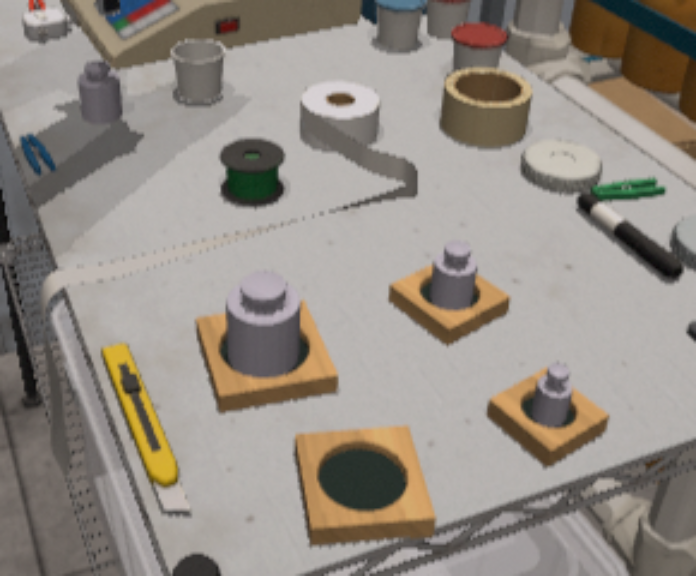

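Three weights are in place, and the cup and spool are untouched. Now the large weight.

```bash
python3 shift.py '[[68,0,-1,50,0],[68,0,-1,90,0],[68,0,-1,105,0],[68,0,-1,110,0],[68,0,-1,110,0],[38,0,-1,110,0],[38,0,-1,110,0],[38,0,-1,110,0],[38,0,-1,110,0],[38,0,-1,110,0]]' 80
python3 go.py '[[461.2,-355.5,110]]'
```

```text
time: 23.2
ee_pos: [428.6, 211.9, 16.3]
ee_rot: [[0.964, 0.266, 0.002], [0.266, -0.964, 0.0], [0.002, 0.0, -1.0]]
contact_force: [-2.8, 0.5, 10.9]
finger_gap: 42.0
finger_force: 80.1
[428.6 211.9  16.3] 42.0
[461.2, -355.5, 110] [-119.8  555.6  -93.7] rows 9.2
```

```bash
python3 shift.py '[[38,0,0,-20,0],[38,0,0,-60,0],[38,0,0,-110,0],[38,-13,60,-115,0],[38,-26,120,-115,0],[38,-39,180,-115,0],[38,-52,240,-115,0],[38,-65,300,-115,0],[38,-65,300,-115,0],[38,-65,300,-115,0]]'
python3 go.py '[[461.2,-355.5,131]]'
```

```text
time: 24.45
ee_pos: [444.8, -94.6, 129.8]
ee_rot: [[0.964, 0.266, -0.0], [0.266, -0.964, 0.001], [-0.0, -0.001, -1.0]]
contact_force: [-0.2, 0.5, -4.7]
finger_gap: 41.9
finger_force: 82.9
[444.8 -94.6 129.8] 41.9
[461.2, -355.5, 131] [-53.7 255.8  -1.2] rows 4.2
```

```bash
python3 shift.py '[[38,-11,50,0,0],[38,-23,110,0,0],[38,-36,170,0,0],[38,-46,220,0,0],[38,-53.5,255.5,0,0],[38,-53.5,255.5,0,0],[38,-53.5,255.5,0,0],[38,-53.5,255.5,0,0]]'
python3 go.py '[[461.2,-355.5,27]]'
```

```text
time: 25.45
ee_pos: [462.3, -353.6, 129.9]
ee_rot: [[0.963, 0.269, 0.0], [0.269, -0.963, 0.001], [0.0, -0.001, -1.0]]
contact_force: [0.1, 0.6, -5.3]
finger_gap: 41.8
finger_force: 83.3
[ 462.3 -353.6  129.9] 41.8
[461.2, -355.5, 27] [ -1.6   1.6 102.9] rows 1.6
```

```bash
python3 shift.py '[[38,-1.2,1.2,50,0],[38,-1.2,1.2,85,0],[38,-1.2,1.2,98,0],[38,-1.2,1.2,102.5,0],[38,-1.2,1.2,103.5,0],[38,-1.2,1.2,103.5,0],[38,-1.2,1.2,103.5,0]]'
```

```text
time: 26.32
ee_pos: [461.3, -357.3, 27.2]
ee_rot: [[0.964, 0.266, 0.001], [0.266, -0.964, -0.001], [0.001, 0.001, -1.0]]
contact_force: [-0.1, -0.3, -4.7]
finger_gap: 41.5
finger_force: 83.1
```

```bash
python3 shift.py '[[38,0,-0.8,0.8,0],[38,0,-0.8,1.3,0],[38,0,-0.8,1.3,0],[38,0,-0.8,1.3,0]]'
```

```text
time: 26.82
ee_pos: [461.0, -356.9, 26.4]
ee_rot: [[0.964, 0.266, 0.001], [0.266, -0.964, -0.001], [0.001, 0.001, -1.0]]
contact_force: [-4.0, 0.8, 8.5]
finger_gap: 41.9
finger_force: 84.8
```

```bash
python3 shift.py '[[60,0,0,0,0],[60,0,0,0,0],[60,0,0,0,0],[60,0,0,-15,0],[60,0,0,-40,0],[60,0,0,-80,0],[60,0,0,-140,0],[60,0,0,-180,0],[60,0,0,-180,0],[60,0,0,-180,0]]'
python3 - <<'E'
from h import *;import cv2
c=robot.capture('side')
cv2.imwrite('pics/p5.png',cv2.resize(c['color'][110:350,210:500],None,fx=2.4,fy=2.4)[:,:,::-1])
E
```

```text
time: 28.08
ee_pos: [460.4, -356.1, 205.2]
ee_rot: [[0.964, 0.267, 0.0], [0.267, -0.964, -0.0], [0.0, 0.0, -1.0]]
contact_force: [0.1, 0.6, 0.3]
finger_gap: 59.8
finger_force: 0.0
```

View pics/p5.png

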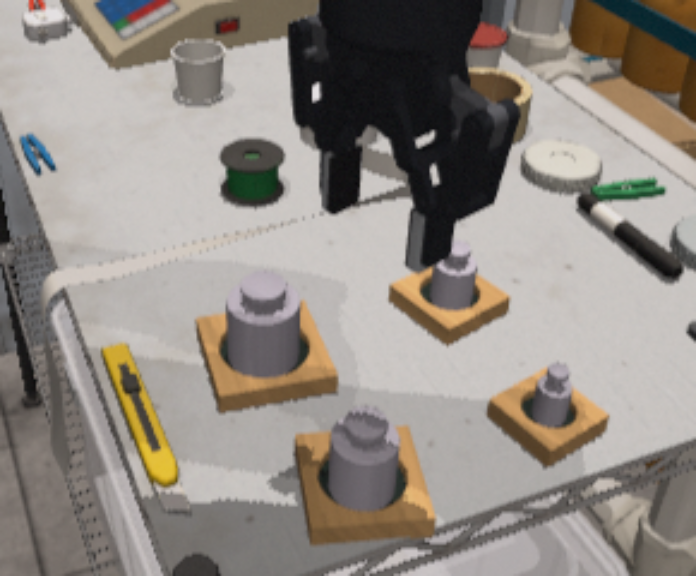

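All four weights stand upright in their own recesses, the cup and spool haven't moved, and the gripper is clear of everything.

```bash
python3 -c "
from rig import robot
print(robot.hand_in())"
```

```text
the job is handed in; nothing more can be done
None
```

I put all four check weights upright in the recesses of their own sizes, left the cup and spool where they stood, and handed the job in at about 28 s.

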